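Re-centre the scale's plate and lay the multitool on it

TASK

The cork-topped steel plate on the little parts scale has slipped inside its guard ring and hangs over the edge of the pan: press lightly on its top and slide it back to the middle of the pan so that no edge overhangs, and let go of it. Then lay the silver multitool flat on the middle of the plate, no part of it sticking out past the plate's edge, and let go. The scale must never carry more than 1.5 kg, the plate's own weight included; leave the tumbler, the blue grip and the red tube where they are.

Things in the scene. Friction and masses are not known exactly. Their poses are not given: they have to be found in the camera images.
- scale: small white parts scale, fixed to the shelf: housing 150 x 150 mm, 22 mm high, with a display lip on its own -x side reaching 105 mm from the centre; on it a fixed grey guard ring round the pan, 124 mm inner and 136 mm outer diameter, its top 53 mm above the shelf. Origin at the centre of the underside, on the axis of ring and pan; z up
- pan: round black pan of the scale (the small platform), 104 mm diameter, flat and smooth; origin at the centre of its top face, 36 mm above the shelf when empty, z up. It gives straight down on a very stiff spring (18 N per mm), never sideways. The plate slides on it with friction about 0.45
- plate_center (a point): centre of the lower disc of the loose round steel weighing plate on the pan, 3 mm above its underside. Lower disc 96 mm diameter, 6 mm thick, smooth below; it overhangs when its centre is more than 4 mm off the pan's axis. Whole plate about 0.42 kg (0.35 to 0.49). On the side it slipped to, the guard ring leaves no room for a finger: it is slid by pressing on its top
- multitool_center (a point): centre (half-way up) of the loose folded silver aluminium multitool, a smooth-cornered bar 76 mm long (its x axis), 26 mm wide (y), 18 mm high (z), about 0.15 kg, lying flat on the shelf at the start
- tumbler: glass tumbler, 72 mm rim, 95 mm high, with two wheel spokes standing in it up to 225 mm; loose; origin at the centre of its underside; leave alone
- grip: blue silicone handlebar grip lying on the shelf, 130 mm long (its x axis), 34 mm thick; loose; origin under its centre; leave alone
- tube: red patch tube with white twist cap, about 85 mm long (its x axis), 28 mm wide, 15 mm high, lying on the shelf; loose; origin under its middle; leave alone
- clamp: green clamp on a dark foot (70 x 60 mm), about 75 mm high, holding a bent steel saddle rail about 230 mm long along its y axis, up to 104 mm above the shelf; fixed to the shelf; origin under its centre
- plate: the same plate; origin at the centre of its underside, z up. Its flat non-slip cork top (92 mm diameter, friction with fingertips about 1.1) sits on a levelling screw that was set by hand: its surface is anywhere from 7 to 17 mm above the underside, differs each time and is not in the pose, so feel for it. It does not move under load
- multitool: the same multitool; origin at the centre of its underside

How it is judged:
By the outcome, as a careful person would: the job done as asked, in the order asked, and still so for the second after the job is handed in, with the robot touching nothing.
It also fails if it takes over 61 s, if anything falls off the work surface, if the arm or the gripper's body presses on something with over 40 N, if the wrist force passes 120 N, or if a joint passes its speed limit or range.

ROBOT

A 6-joint arm with a two-finger parallel gripper is mounted at the origin on the work surface. World frame = base frame: x ahead of the robot, y to its left, z up, the work surface at z = 0. Lengths are in mm, angles in rad, forces in N, time in s.
With the tool pointing down it reaches from about 300 to 775 mm from the base axis. Payload 14.6 kg.
Tool frame: the origin (TCP) lies on the centre line of the jaws, within the pads' length; the fingertips stand manip.tcp_to_tips ahead of it and the grasp point (between the pads) lies 5 mm behind it (manip.tcp_to_tips is the distance from the TCP to the fingertips, in mm); z points along the fingers, y is the direction in which the jaws open and shut (so a half turn about z gives the same grasp; the last joint's range is limited). The gripper opens to 94 mm and grips with 3 to 60 N. Pads are 16 mm wide; open, the fingers measure 119 mm over their backs; the gripper's body (75 mm by 177 mm) begins 78 mm behind the grasp point.
Start: joints at [1.261, 0.3, 1.521, -0, 1.321, -0.067], TCP at [132.23, 533.858, 195.746] pointing down, gripper open.
Joint ranges: [-3.03, 3.03], [-0.79, 2.21], [0.23, 2.52], [-1.04, 4.18], [0, 3.07], [-2.55, 2.55]. Speed limits (rad/s): [2.22, 2.22, 2.57, 3.14, 3.14, 3.14].

INTERFACE

Orientations are given as [roll, pitch, yaw] about the fixed x, y, z axes, in that order (R = Rz(yaw) Ry(pitch) Rx(roll)).
In Python, from cell import manip, optics, workorder gives the robot as it stands. The module is installed in compiled form; this text tells all that it offers.
- The arm moves only by the tool jog_arm, never from a script. Its argument "deltas" is text: rows parted by semicolons, each of 5 numbers parted by spaces: the shift along the tool's x, y, z in mm, then the turn about the tool's z in rad, then the finger opening in mm, from 0 to 94. In form: tx ty tz twist grip; .... A call has exactly 10 rows; each row is the pose to reach, as a shift and turn from the pose commanded when the call began, along the tool's axes at that moment; what a row does not reach only later rows make up. A row lasts 1/8 s, in which the tool goes at most 62.5 mm and 10.7 degrees, less where a joint would pass 70% of its speed; a pose out of reach is approached as far as the arm can. A call with a gripper value outside its range is refused whole. The fingers move at their own pace and stop on an object; "squeeze" is the grip in N (left out, the last holds). Time passes only in rows, so rows that repeat a pose let the fingers close, or fill a call up. It gives the time, the measured TCP pose, the force and the opening at its end, in the units of the state.
- manip.read_state(): the state, without advancing time (a new reading comes with each control period).
- optics.camera(name): name is "scene" or "top" or "wrist"; returns (picture, depth): 400x640x3 uint8, red, green, blue; 400x640 float32, mm along the optical axis (not along the pixel's ray), 0 where there is no reading.
- optics.get_calibration(name): a dict with "intrinsics" (3x3 intrinsics, pixels), "R" (3x3) and "t" (3): a world point X has camera coordinates R X + t; the wrist camera has in their place "hand_eye" (4x4, takes a point from camera to tool coordinates, whose origin is the TCP and whose axes are the flange's). Camera axes: x right, y down, z forward; pixel columns grow to the right and rows downward; lengths in mm; the calibration is good to about 2 mm. A picture is of the moment at which its call begins: read the wrist's pose just before it. get_calibration takes no time and is no camera call.
- workorder.sign_off(): hands the job in, once; it reports no verdict.
The state is a dict: "clock": time; "joints": joint angles; "qd": joint speeds; "effort": joint torques, N m; "eef_pos": TCP position; "eef_rot": TCP orientation; "wrist_force": force on the tool from outside, world axes, zero at the start; "moment": the same for the moment, N m; "finger_gap": finger opening in mm.
Only numpy, scipy, OpenCV 4.12 (cv2) and the standard library are available. Lean on these libraries where they do the work, as an engineer would, in place of code of your own. Each camera call takes 0.05 s, during which the arm holds its last target.

## Working session

There is one attempt and no reset: what is moved stays moved. The work goes in short steps, Python scripts to look and compute and a tool call to move; the robot and the scene stay as the last step left them, time stands still between calls to the robot, and variables do not carry over. Pictures are saved under pics/ and viewed, and the job is handed in when it is done.

Besides the shell and the picture viewer there is one more tool, called after "Call:" as name(argument=value, ...) on one line, values as JSON. jog_arm: Moves the arm, as the interface text tells. Its arguments: {"type":"object","properties":{"deltas":{"type":"string"},"squeeze":{"type":"number"}},"required":["deltas"]}

```bash
mkdir -p pics; python3 - <<'E'
from cell import manip, optics, workorder
import cv2,numpy as np
s=manip.read_state();print(s, manip.tcp_to_tips)
for n in ["scene","top"]:
    p,d=optics.camera(n)
    cv2.imwrite(f"pics/{n}0.png",p[:,:,::-1]); np.save(f"{n}0.npy",d)
    c=optics.get_calibration(n);print(n,c)
print(optics.get_calibration("wrist"))
E
```

```text
{'clock': 0.0, 'joints': array([ 1.26136932e+00,  3.00479529e-01,  1.52161014e+00,  7.23953533e-09,
        1.32072240e+00, -6.66108883e-02]), 'qd': array([ 0.00125985,  0.00176967,  0.0004108 , -0.00181799,  0.00023932,
       -0.00065006]), 'effort': array([ 4.06135705e-04, -5.31802511e+01, -3.52748930e+01,  7.08709401e-02,
        2.43473472e-02, -9.91144498e-05]), 'eef_pos': array([132.15951645, 533.58338366, 195.16943099]), 'eef_rot': array([-3.14037594e+00, -8.11733693e-05,  2.89877648e+00]), 'wrist_force': array([ 0.0463188 , -0.56937906,  0.1596218 ]), 'moment': array([ 0.02826687, -0.01275978,  0.0344243 ]), 'finger_gap': 93.96500460641424} 14.0
scene {'intrinsics': array([[380.29966903,   0.        , 314.95136344],
       [  0.        , 380.29966903, 195.59161019],
       [  0.        ,   0.        ,   1.        ]]), 'R': array([[-4.82522118e-01,  8.75883785e-01,  3.80238045e-05],
       [ 6.91015641e-01,  3.80705409e-01, -6.14459743e-01],
       [-5.38209801e-01, -2.96464142e-01, -7.88948175e-01]]), 't': array([ 310.08211138, -419.48042671, 1292.54922601])}
top {'intrinsic
[... 192 characters left out ...]
2717,  0.0306256 ],
       [-0.98171059, -0.03365555, -0.18738097],
       [ 0.18824814, -0.02474254, -0.98180978]]), 't': array([ -51.93192731,  641.73141311, 1216.82689837])}
{'intrinsics': array([[302.61824597,   0.        , 316.76260385],
       [  0.        , 302.61824597, 199.30441114],
       [  0.        ,   0.        ,   1.        ]]), 'hand_eye': array([[-4.87903576e-04, -9.57174793e-01, -2.89510237e-01,
         8.37763770e+01],
       [ 9.99999637e-01, -2.64870896e-04, -8.09559122e-04,
        -8.57220837e-01],
       [ 6.98206749e-04, -2.89510527e-01,  9.57174575e-01,
        -1.88421821e+02],
       [ 0.00000000e+00,  0.00000000e+00,  0.00000000e+00,
         1.00000000e+00]])}
```

View pics/scene0.png

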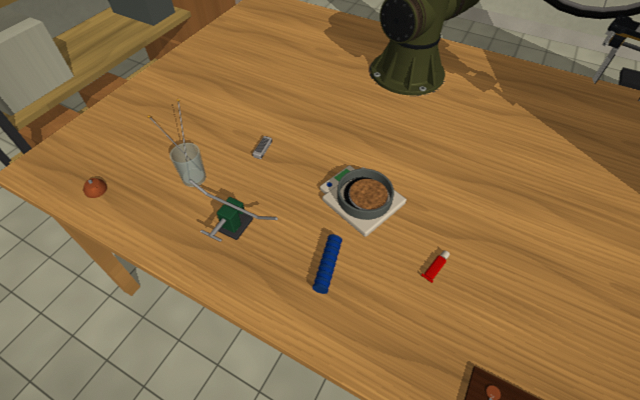

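View pics/top0.png

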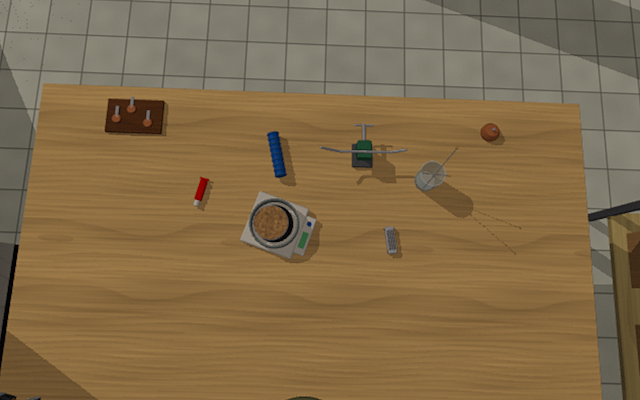

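```bash
cat > h.py <<'E'
import numpy as np,cv2
from cell import manip, optics
def ray(n,u,v,z,st=None):
    c=optics.get_calibration(n);K=c["intrinsics"]
    d=np.linalg.inv(K)@np.array([u,v,1.])
    if n=="wrist":
        from scipy.spatial.transform import Rotation as Ro
        H=c["hand_eye"];R=Ro.from_euler("xyz",st["eef_rot"]).as_matrix()
        o=R@H[:3,3]+st["eef_pos"];d=R@H[:3,:3]@d
    else:
        o=-c["R"].T@c["t"];d=c["R"].T@d
    return o+d*(z-o[2])/d[2]
E
python3 - <<'E'
import cv2
a=cv2.imread("pics/top0.png")
b=cv2.resize(a[180:270,230:330],None,fx=8,fy=6.6,interpolation=cv2.INTER_CUBIC)
b=cv2.resize(a[185:260,235:325],None,fx=8,fy=8,interpolation=cv2.INTER_CUBIC)
cv2.imwrite("pics/c1.png",b)
b=cv2.resize(a[215:265,360:420],None,fx=10,fy=10,interpolation=cv2.INTER_CUBIC)
cv2.imwrite("pics/c2.png",b)
a=cv2.imread("pics/scene0.png")
b=cv2.resize(a[160:240,315:415],None,fx=7,fy=7,interpolation=cv2.INTER_CUBIC)
cv2.imwrite("pics/c3.png",b)
E
```

```text
(no output)
```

View pics/c1.png

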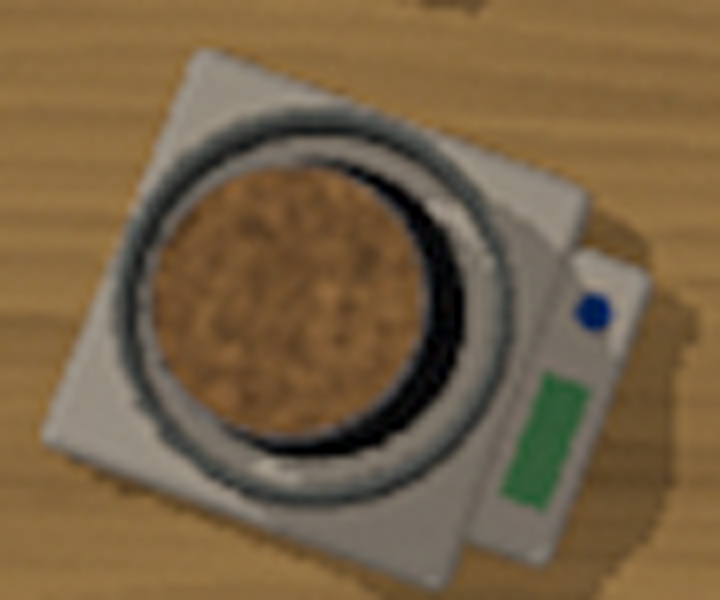

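View pics/c2.png

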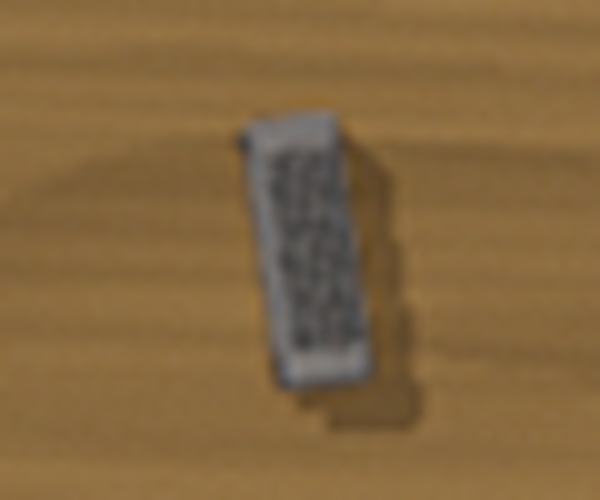

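View pics/c3.png

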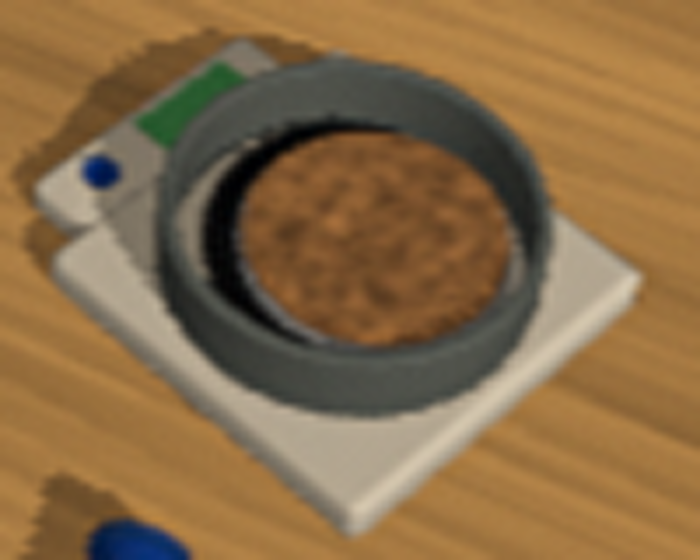

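```bash
python3 - <<'E'
from h import *
R=lambda u,v,z:print(ray("top",u,v,z).round(1))
c1=lambda x,y,z:R(235+(x+.5)/8-.5,185+(y+.5)/8-.5,z)
c2=lambda x,y,z:R(360+(x+.5)/10-.5,215+(y+.5)/10-.5,z)
c1(315,304,50);c1(289,302,47)
print();c2(310,249,18);c2(292,118,18);c2(327,380,18)
c1(205,50,22);c1(45,440,22);c1(440,588,22);c1(590,190,22)
print()
s=lambda x,y,z:print(ray("scene",315+(x+.5)/7-.5,160+(y+.5)/7-.5,z).round(1))
s(355,205,53);s(376,238,47)
# ring edges in depth
E
```

```text
[575.4  99.   50. ]
[576.2 108.   47. ]

[ 543. -224.   18.]
[ 579.6 -218.9   18. ]
[ 506.9 -228.8   18. ]
[667.6 143.9  22. ]
[529.2 191.2  22. ]
[482.9  53.9  22. ]
[622.4   7.4  22. ]

[575.4 100.6  53. ]
[580.4 111.5  47. ]
```

Call:
jog_arm(deltas="-50 -30 0 -0.04 94; -110 -65 0 -0.08 94; -170 -100 0 -0.12 94; -230 -136 5 -0.16 94; -290 -171 10 -0.2 94; -350 -207 20 -0.25 94; -410 -242 30 -0.3 94; -465 -274 40 -0.34 94; -510 -301 50 -0.378 94; -535 -315.5 55.7 -0.378 94")

```text
clock: 1.35
eef_pos: [573.9, 100.2, 140.3]
eef_rot: [3.142, -0.0, -3.006]
wrist_force: [0.4, 0.8, 0.9]
finger_gap: 94.5
```

```bash
cat > look.py <<'E'
import sys,pickle
from h import *
name=sys.argv[1]
s=manip.read_state()
p,d=optics.camera("wrist")
cv2.imwrite(f"pics/{name}.png",p[:,:,::-1]);np.save(name+".npy",d);pickle.dump(s,open(name+".pkl","wb"))
for k in ["clock","eef_pos","eef_rot","wrist_force","qd","joints","finger_gap"]:print(k,np.round(s[k],3))
E
python3 look.py w1
```

```text
clock 1.35
eef_pos [573.861 100.197 140.308]
eef_rot [ 3.142 -0.    -3.006]
wrist_force [0.401 0.814 0.9  ]
qd [-0.69   0.672 -0.714  0.     0.035 -0.673]
joints [ 0.11   0.421  1.49   0.     1.231 -1.596]
finger_gap 94.461
```

View pics/w1.png

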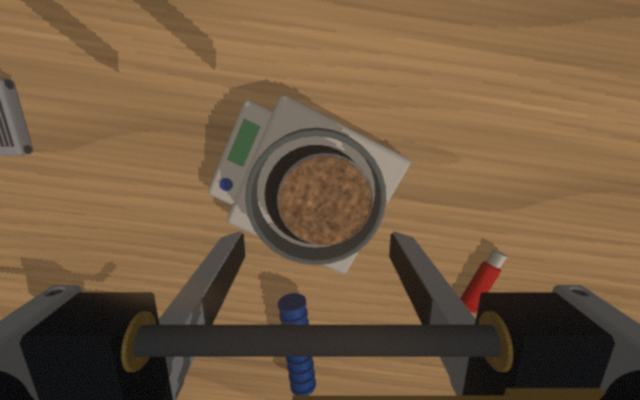

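```bash
python3 look.py w2;python3 look.py w3; python3 - <<'E'
import cv2
a=cv2.imread("pics/w3.png")
cv2.imwrite("pics/w3c.png",cv2.resize(a[115:275,200:420],None,fx=3.6,fy=3.6,interpolation=cv2.INTER_CUBIC))
E
```

```text
clock 1.4
eef_pos [576.79   95.318 138.181]
eef_rot [-3.14e+00 -2.00e-03 -3.01e+00]
wrist_force [ 3.617 -4.391 -1.959]
qd [ 0.075 -0.055  0.084  0.004 -0.003  0.129]
joints [ 1.020e-01  4.280e-01  1.485e+00 -1.000e-03  1.230e+00 -1.601e+00]
finger_gap 93.916
clock 1.45
eef_pos [574.568  97.82  138.535]
eef_rot [-3.141e+00 -3.000e-03 -3.011e+00]
wrist_force [-0.519  0.375  0.302]
qd [ 0.08  -0.066  0.064  0.015  0.009  0.07 ]
joints [ 1.060e-01  4.240e-01  1.489e+00 -1.000e-03  1.231e+00 -1.595e+00]
finger_gap 93.922
```

View pics/w3c.png

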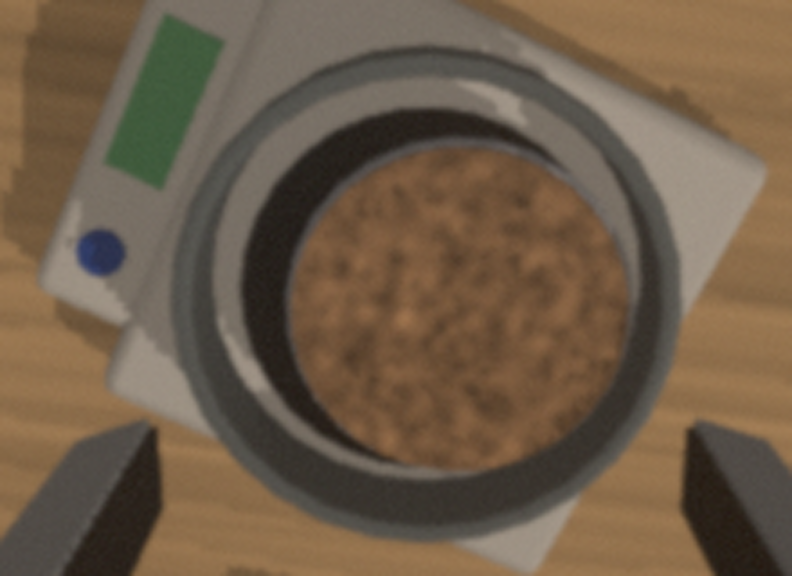

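```bash
cat > meas.py <<'E'
import sys,pickle
from h import *
from scipy.spatial.transform import Rotation as Ro
n=sys.argv[1]
d=np.load(n+".npy").astype(float);s=pickle.load(open(n+".pkl","rb"))
c=optics.get_calibration("wrist");K=c["intrinsics"];H=c["hand_eye"]
v,u=np.mgrid[0:400,0:640]
P=np.stack([(u-K[0,2])/K[0,0]*d,(v-K[1,2])/K[1,1]*d,d],-1)
R=Ro.from_euler("xyz",s["eef_rot"]).as_matrix()
W=(P@H[:3,:3].T+H[:3,3])@R.T+s["eef_pos"]
W[d==0]=np.nan
a=cv2.imread(f"pics/{n}.png");hsv=cv2.cvtColor(a,cv2.COLOR_BGR2HSV)
r=np.hypot(W[...,0]-575.5,W[...,1]-99.2)
cork=(r<62)&(hsv[...,1]>85)&(hsv[...,0]<22)&(W[...,2]>38)&(W[...,2]<60)
cork=cv2.morphologyEx(cork.astype(np.uint8),cv2.MORPH_OPEN,np.ones((3,3)))
k,L,S,C=cv2.connectedComponentsWithStats(cork)
i=1+np.argmax(S[1:,4]);m=L==i
e=cv2.fitEllipse(max(cv2.findContours(m.astype(np.uint8),0,1)[0],key=len))
print("cork px",e,"n",m.sum(),"z",np.nanmedian(W[m],0).round(2),np.nanstd(W[m][:,2]).round(2))
zc=np.nanmedian(W[m][:,2]);print("cork centre world",W[m].mean(0).round(1))
mi=cv2.erode(m.astype(np.uint8),np.ones((7,7)))>0
A=np.c_[W[mi][:,:2]-[575,99],np.ones(mi.sum())];print("plane",np.linalg.lstsq(A,W[mi][:,2],rcond=None)[0])
rr=(r>64)&(r<66.5)&(W[...,2]>45);print("ring z",np.nanmedian(W[rr][:,2]),rr.sum(),np.nanpercentile(W[rr][:,2],[20,80]))
rr=(r>60.5)&(r<70)&(W[...,2]>49.5)
A=np.c_[2*W[rr][:,:2],np.ones(rr.sum())];b=(W[rr][:,:2]**2).sum(1);x=np.linalg.lstsq(A,b,rcond=None)[0];print("ring c",x[:2].round(1),np.sqrt(x[2]+x[0]**2+x[1]**2).round(1))
t=(W[...,2]<8)&(W[...,2]>-8);print("table z",np.nanmedian(W[t][:,2]))
E
python3 meas.py w3;python3 meas.py w2; python3 - <<'E'
import pickle
from h import *
s=pickle.load(open("w3.pkl","rb"))
f=lambda x,y,z:print(ray("wrist",200+(x+.5)/3.6-.5,115+(y+.5)/3.6-.5,z,s).round(1))
f(427,294,53);f(460,304,48)
E
```

```text
cork px ((327.2464904785156, 200.66482543945312), (88.90119934082031, 92.73767852783203), 84.18427276611328) n 6577 z [575.92 106.82  44.38] 0.71
cork centre world [576.3 106.9  44.4]
plane [-3.49751520e-04 -9.88039204e-04  4.44011397e+01]
ring z 266.4560974623761 3716 [ 52.71306411 269.27859283]
ring c [574.8  99.1] 64.9
table z -0.4936010426923474
cork px ((330.13616943359375, 198.74420166015625), (89.17410278320312, 93.05540466308594), 80.34081268310547) n 6628 z [575.78 106.81  44.4 ] 0.69
cork centre world [576.2 106.9  44.4]
plane [-6.97003745e-04 -1.06630844e-03  4.44186768e+01]
ring z 264.41983530678897 3805 [ 52.78820604 268.85482139]
ring c [575.  99.] 64.6
table z -0.48906222240232466
[570.1  97.2  53. ]
[573.1 106.5  48. ]
```

Call:
jog_arm(deltas="0 2 5 0 0; -1 4 15 0 0; -1.5 6 25 0 0; -1.8 7.8 35 0 0; -1.8 7.8 45 0 0; -1.8 7.8 52 0 0; -1.8 7.8 57 0 0; -1.8 7.8 60 0 0; -1.8 7.8 60 0 0; -1.8 7.8 60 0 0", squeeze=10)

```text
clock: 2.75
eef_pos: [573.6, 109.9, 81.1]
eef_rot: [-3.142, 0.0, -3.006]
wrist_force: [0.7, -0.9, -0.1]
finger_gap: 0.8
```

```bash
python3 - <<'E'
from cell import manip
import numpy as np
for i in range(3):
    s=manip.read_state()
    for k in ["clock","eef_pos","eef_rot","wrist_force","qd","finger_gap"]:print(k,np.round(s[k],3))
E
```

```text
clock 2.75
eef_pos [573.567 109.877  81.082]
eef_rot [-3.142  0.    -3.006]
wrist_force [ 0.692 -0.907 -0.113]
qd [ 0.     0.001  0.    -0.     0.    -0.002]
finger_gap 0.821
clock 2.75
eef_pos [573.567 109.877  81.082]
eef_rot [-3.142  0.    -3.006]
wrist_force [ 0.692 -0.907 -0.113]
qd [ 0.     0.001  0.    -0.     0.    -0.002]
finger_gap 0.821
clock 2.75
eef_pos [573.567 109.877  81.082]
eef_rot [-3.142  0.    -3.006]
wrist_force [ 0.692 -0.907 -0.113]
qd [ 0.     0.001  0.    -0.     0.    -0.002]
finger_gap 0.821
```

Call:
jog_arm(deltas="0 0 2 0 0; 0 0 4 0 0; 0 0 6 0 0; 0 0 8 0 0; 0 0 9 0 0; 0 0 10 0 0; 0 0 10 0 0; 0 0 10 0 0; 0 0 10 0 0; 0 0 10 0 0")

```text
clock: 4.0
eef_pos: [573.5, 109.9, 70.8]
eef_rot: [-3.142, 0.0, -3.006]
wrist_force: [0.7, -0.3, 0.2]
finger_gap: 0.3
```

```bash
python3 look.py w4;python3 look.py w5
```

```text
clock 4.0
eef_pos [573.455 109.862  70.846]
eef_rot [-3.142  0.    -3.006]
wrist_force [ 0.68  -0.293  0.227]
qd [ 0.002  0.001  0.001  0.001  0.001 -0.   ]
joints [ 0.127  0.502  1.546 -0.     1.093 -1.579]
finger_gap 0.33
clock 4.05
eef_pos [573.45  109.875  70.849]
eef_rot [-3.142  0.    -3.006]
wrist_force [ 0.261 -0.139 -0.805]
qd [-0.001 -0.001  0.    -0.     0.003  0.   ]
joints [ 0.127  0.502  1.546 -0.     1.093 -1.579]
finger_gap 0.322
```

View pics/w5.png

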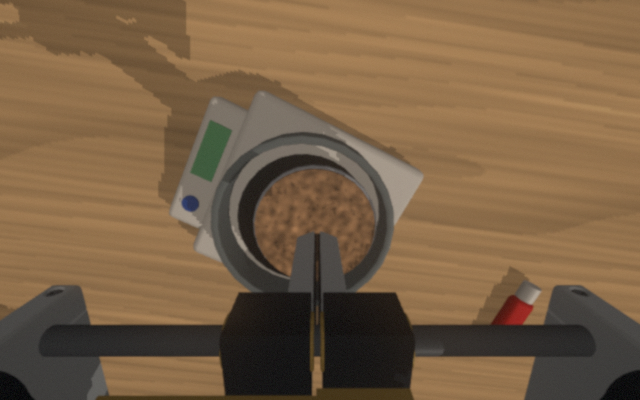

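```bash
python3 meas.py w5; python3 - <<'E'
import cv2
from h import *
p,d=optics.camera("top")
cv2.imwrite("pics/t5.png",cv2.resize(p[160:270,215:345,::-1],None,fx=6,fy=5.4,interpolation=cv2.INTER_CUBIC))
p,d=optics.camera("scene")
cv2.imwrite("pics/s5.png",cv2.resize(p[120:240,300:430,::-1],None,fx=6,fy=5,interpolation=cv2.INTER_CUBIC))
E
```

```text
cork px ((313.8918762207031, 220.08575439453125), (102.98284912109375, 120.07688903808594), 88.36558532714844) n 8414 z [567.87 103.08  44.38] 0.65
cork centre world [569.  105.6  44.4]
plane [-9.56949224e-04 -6.81148993e-04  4.43809798e+01]
ring z 190.23373547519637 3601 [ 52.35284987 195.36988611]
ring c [574.3  98.2] 64.4
table z -0.49512524311455763
```

View pics/s5.png

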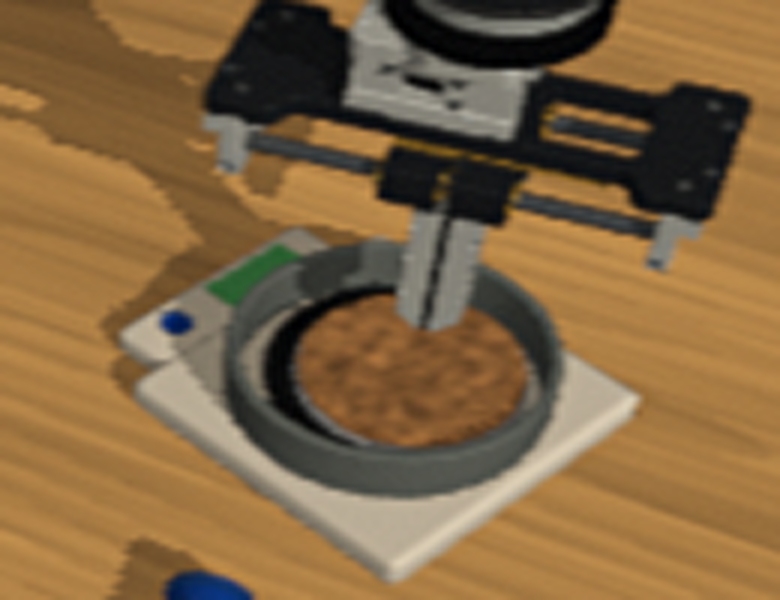

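View pics/t5.png

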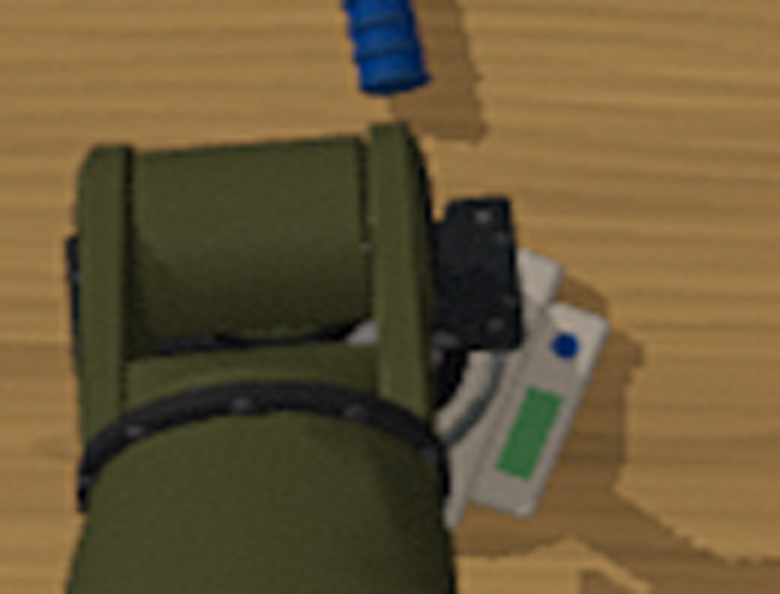

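Call:
jog_arm(deltas="0 0 2 0 0; 0 0 4 0 0; 0 0 6 0 0; 0 0 7 0 0; 0 0 8 0 0; 0 0 8.6 0 0; 0 0 9 0 0; 0 0 9 0 0; 0 0 9 0 0; 0 0 9 0 0")

```text
clock: 5.45
eef_pos: [573.4, 109.9, 61.8]
eef_rot: [3.142, 0.0, -3.006]
wrist_force: [-0.1, 0.2, -0.1]
finger_gap: 0.9
```

```bash
cat > avg.py <<'E'
from h import *
F=[]
for i in range(3):
    s=manip.read_state();F.append(s["wrist_force"]);
    if i<2: optics.camera("wrist")
print(s["clock"],s["eef_pos"].round(2),np.array(F).round(2).tolist(),np.mean(F,0).round(2))
E
python3 avg.py
```

```text
5.55 [573.44 109.89  61.83] [[-0.12, 0.23, -0.11], [0.11, 0.27, 0.16], [-0.4, 0.64, -0.06]] [-0.14  0.38 -0.01]
```

Call:
jog_arm(deltas="0 0 0.1 0 0; 0 0 0.2 0 0; 0 0 0.3 0 0; 0 0 0.4 0 0; 0 0 0.5 0 0; 0 0 0.6 0 0; 0 0 0.7 0 0; 0 0 0.8 0 0; 0 0 0.9 0 0; 0 0 1 0 0")

```text
clock: 6.8
eef_pos: [573.4, 109.9, 60.8]
eef_rot: [-3.142, -0.0, -3.006]
wrist_force: [-0.2, -0.3, -0.1]
finger_gap: 0.6
```

Call:
jog_arm(deltas="0 0 0.1 0 0; 0 0 0.2 0 0; 0 0 0.3 0 0; 0 0 0.4 0 0; 0 0 0.5 0 0; 0 0 0.5 0 0; 0 0 0.5 0 0; 0 0 0.5 0 0; 0 0 0.5 0 0; 0 0 0.5 0 0")

```text
clock: 8.05
eef_pos: [573.4, 109.9, 60.3]
eef_rot: [-3.142, -0.0, -3.006]
wrist_force: [-0.1, -0.2, -0.5]
finger_gap: 0.7
```

```bash
python3 avg.py
```

```text
8.15 [573.43 109.89  60.32] [[-0.06, -0.24, -0.49], [1.04, -0.9, 0.2], [-0.34, -0.67, 0.25]] [ 0.21 -0.6  -0.01]
```

Tracking is precise to about 0.03 mm. Next step is 0.5 mm.

Call:
jog_arm(deltas="0 0 0.1 0 0; 0 0 0.2 0 0; 0 0 0.3 0 0; 0 0 0.4 0 0; 0 0 0.5 0 0; 0 0 0.5 0 0; 0 0 0.5 0 0; 0 0 0.5 0 0; 0 0 0.5 0 0; 0 0 0.5 0 0")

```text
clock: 9.4
eef_pos: [573.4, 109.9, 59.8]
eef_rot: [3.142, -0.0, -3.006]
wrist_force: [0.1, 0.4, -0.6]
finger_gap: 0.5
```

```bash
python3 avg.py
```

```text
9.5 [573.45 109.86  59.82] [[0.06, 0.41, -0.57], [0.46, -0.0, -0.22], [-0.15, 0.65, -0.59]] [ 0.12  0.35 -0.46]
```

Call:
jog_arm(deltas="0 0 0.1 0 0; 0 0 0.2 0 0; 0 0 0.3 0 0; 0 0 0.4 0 0; 0 0 0.5 0 0; 0 0 0.5 0 0; 0 0 0.5 0 0; 0 0 0.5 0 0; 0 0 0.5 0 0; 0 0 0.5 0 0")

```text
clock: 10.75
eef_pos: [573.4, 109.9, 59.3]
eef_rot: [3.142, 0.0, -3.006]
wrist_force: [-0.1, 0.4, 0.2]
finger_gap: 0.3
```

```bash
python3 avg.py
```

```text
10.85 [573.45 109.85  59.31] [[-0.15, 0.36, 0.23], [0.04, 0.47, -0.04], [-0.34, -0.17, 0.42]] [-0.15  0.22  0.2 ]
```

Call:
jog_arm(deltas="0 0 0.1 0 0; 0 0 0.2 0 0; 0 0 0.3 0 0; 0 0 0.4 0 0; 0 0 0.5 0 0; 0 0 0.5 0 0; 0 0 0.5 0 0; 0 0 0.5 0 0; 0 0 0.5 0 0; 0 0 0.5 0 0")

```text
clock: 12.1
eef_pos: [573.4, 109.9, 58.8]
eef_rot: [3.142, -0.0, -3.006]
wrist_force: [0.2, -0.8, -0.4]
finger_gap: 0.2
```

```bash
python3 avg.py
```

```text
12.2 [573.43 109.87  58.82] [[0.21, -0.8, -0.4], [0.26, -0.75, -0.13], [-0.04, 0.28, -0.08]] [ 0.15 -0.42 -0.2 ]
```

Call:
jog_arm(deltas="0 0 0.1 0 0; 0 0 0.2 0 0; 0 0 0.3 0 0; 0 0 0.4 0 0; 0 0 0.4 0 0; 0 0 0.4 0 0; 0 0 0.4 0 0; 0 0 0.4 0 0; 0 0 0.4 0 0; 0 0 0.4 0 0")

```text
clock: 13.45
eef_pos: [573.4, 109.9, 58.4]
eef_rot: [3.142, -0.0, -3.006]
wrist_force: [0.7, -0.9, 0.2]
finger_gap: 0.1
```

```bash
python3 avg.py
```

```text
13.55 [573.44 109.88  58.41] [[0.71, -0.87, 0.22], [0.4, 0.19, -0.8], [0.31, 0.36, -0.51]] [ 0.47 -0.11 -0.36]
```

Call:
jog_arm(deltas="0 0 0.1 0 0; 0 0 0.2 0 0; 0 0 0.3 0 0; 0 0 0.4 0 0; 0 0 0.4 0 0; 0 0 0.4 0 0; 0 0 0.4 0 0; 0 0 0.4 0 0; 0 0 0.4 0 0; 0 0 0.4 0 0")

```text
clock: 14.8
eef_pos: [573.4, 109.9, 58.0]
eef_rot: [-3.142, -0.0, -3.006]
wrist_force: [-0.6, -0.1, -0.4]
finger_gap: 0.5
```

```bash
python3 avg.py
```

```text
14.9 [573.41 109.89  57.97] [[-0.56, -0.09, -0.36], [0.98, 0.0, 0.04], [0.48, 0.01, 0.89]] [ 0.3  -0.03  0.19]
```

Call:
jog_arm(deltas="0 0 0.1 0 0; 0 0 0.2 0 0; 0 0 0.3 0 0; 0 0 0.4 0 0; 0 0 0.4 0 0; 0 0 0.4 0 0; 0 0 0.4 0 0; 0 0 0.4 0 0; 0 0 0.4 0 0; 0 0 0.4 0 0")

```text
clock: 16.15
eef_pos: [573.4, 109.9, 57.6]
eef_rot: [-3.142, 0.0, -3.006]
wrist_force: [0.1, 0.0, 0.2]
finger_gap: 0.6
```

```bash
python3 avg.py
```

```text
16.25 [573.45 109.86  57.61] [[0.06, 0.05, 0.2], [0.24, -0.27, 0.34], [-0.06, -0.67, -0.05]] [ 0.08 -0.3   0.16]
```

Call:
jog_arm(deltas="0 0 0.1 0 0; 0 0 0.2 0 0; 0 0 0.3 0 0; 0 0 0.4 0 0; 0 0 0.4 0 0; 0 0 0.4 0 0; 0 0 0.4 0 0; 0 0 0.4 0 0; 0 0 0.4 0 0; 0 0 0.4 0 0")

```text
clock: 17.5
eef_pos: [573.4, 109.9, 57.2]
eef_rot: [-3.142, 0.0, -3.006]
wrist_force: [0.5, -0.7, 0.4]
finger_gap: 0.6
```

```bash
python3 avg.py; python3 - <<'E'
from h import *
p,d=optics.camera("scene")
cv2.imwrite("pics/s6.png",cv2.resize(p[150:220,330:410,::-1],None,fx=8,fy=8,interpolation=cv2.INTER_CUBIC))
E
```

```text
17.6 [573.43 109.86  57.2 ] [[0.5, -0.68, 0.36], [0.29, 0.96, 0.05], [-0.49, 0.12, -0.49]] [ 0.1   0.14 -0.03]
```

View pics/s6.png

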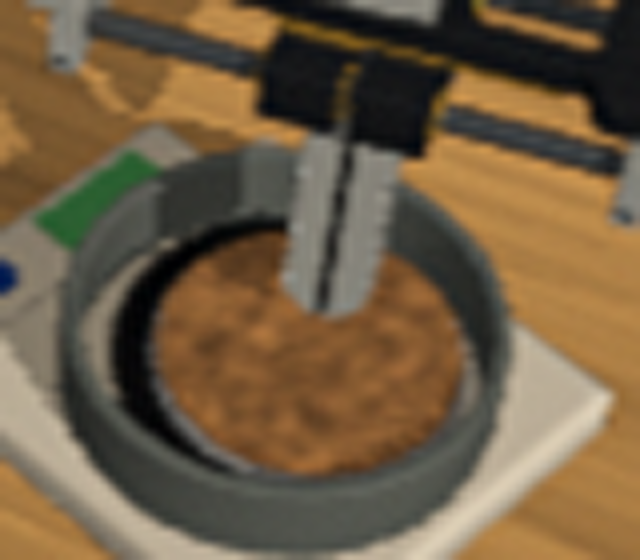

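```bash
python3 - <<'E'
from h import *
c=optics.get_calibration("scene")
def pr(X):
    q=c["R"]@np.array(X)+c["t"];q=c["intrinsics"]@q;return (q[:2]/q[2]).round(2),((q[:2]/q[2]+.5-[330,150])*8).round(0)
for X in [[573.4,109.9,43.2],[573.4,109.9,46],[573.4,117.9,43.2],[573.4,101.9,43.2],[581.4,109.9,43.2],[565.4,109.9,43.2],[576.5,107.5,44.5],[575.3,99,53]]:print(X,pr(X))
print(ray("scene",369.9,189.3,44.5),ray("scene",330+308/8-.45,150+353/8-.45,44.5))
E
```

```text
[573.4, 109.9, 43.2] (array([368.71, 192.29]), array([314., 342.]))
[573.4, 109.9, 46] (array([368.84, 191.57]), array([315., 337.]))
[573.4, 117.9, 43.2] (array([371.76, 193.55]), array([338., 352.]))
[573.4, 101.9, 43.2] (array([365.67, 191.04]), array([289., 332.]))
[581.4, 109.9, 43.2] (array([367.36, 194.58]), array([303., 361.]))
[565.4, 109.9, 43.2] (array([370.05, 190.03]), array([324., 324.]))
[576.5, 107.5, 44.5] (array([367.33, 192.46]), array([303., 344.]))
[575.3, 99, 53] (array([364.67, 188.58]), array([281., 313.]))
[564.53391669 108.9563388   44.5       ] [579.06793901 110.52517278  44.5       ]
```

```bash
python3 look.py w6; python3 meas.py w6; python3 - <<'E'
from h import *
c=optics.get_calibration("wrist");H=np.linalg.inv(c["hand_eye"]);K=c["intrinsics"]
for X in [[0,0,14],[8,0,14],[-8,0,14],[0,0,0],[8,12,14],[8,-12,14],[0,0,-20]]:
    q=H[:3,:3]@X+H[:3,3];q=K@q;print(X,(q[:2]/q[2]).round(1),q[2].round(1))
d=np.load("w6.npy")
print(d[200:300:5,300].round(0));print(d[200:300:5,317].round(0));print(d[200:300:5,330].round(0))
E
```

```text
clock 17.65
eef_pos [573.424 109.889  57.207]
eef_rot [ 3.142 -0.    -3.006]
wrist_force [ 0.638  0.281 -0.056]
qd [-0.     0.001  0.001  0.001 -0.001  0.001]
joints [ 0.127  0.519  1.555  0.     1.067 -1.579]
finger_gap 0.646
cork px ((313.8321838378906, 227.33837890625), (109.8177261352539, 125.92857360839844), 88.36455535888672) n 9091 z [566.87 102.32  44.35] 0.63
cork centre world [568.6 105.4  44.4]
plane [-5.90750406e-04 -5.08892623e-04  4.43575161e+01]
ring z 175.90024614634137 3661 [ 52.2614594  181.65581081]
ring c [574.2  98.2] 64.3
table z -0.5105946174563947
[0, 0, 14] [318.7 229.9] 218.1
[8, 0, 14] [318.7 219.4] 215.8
[-8, 0, 14] [318.7 240. ] 220.4
[0, 0, 0] [318.8 237.8] 204.7
[8, 12, 14] [335.5 219.4] 215.8
[8, -12, 14] [301.9 219.4] 215.8
[0, 0, -20] [319.  251.2] 185.6
[209. 211. 214. 214. 215. 216. 217. 219. 181. 173. 168. 162. 157. 151.
 148. 142. 138. 135. 132.  86.]
[210. 211. 212. 213. 215. 216. 216. 192. 184. 177. 171. 165. 161. 155.
 150. 146. 145. 146. 145. 143.]
[211. 212. 213. 214. 215. 215. 217. 189. 181. 175. 167. 162. 158. 152.
 147. 143. 138. 135. 132.  87.]
```

View pics/w6.png

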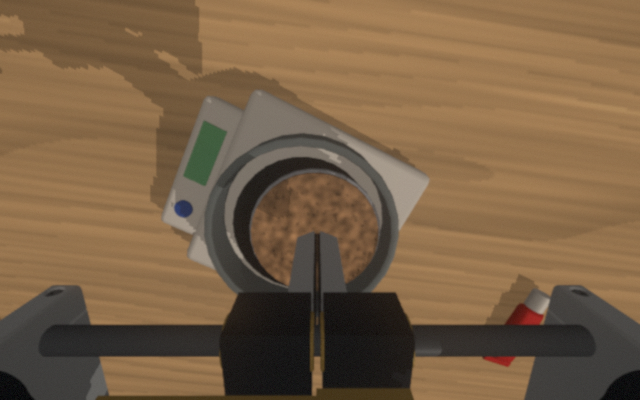

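```bash
python3 - <<'E'
from h import *
c=optics.get_calibration("wrist");H=c["hand_eye"];K=c["intrinsics"]
v,u=np.mgrid[0:400,0:640]
for n in ["w3","w5","w6"]:
    d=np.load(n+".npy").astype(float)
    P=np.stack([(u-K[0,2])/K[0,0]*d,(v-K[1,2])/K[1,1]*d,d],-1);T=P@H[:3,:3].T+H[:3,3]
    m=(d>0)&(T[...,2]<20)&(abs(T[...,0])<25)
    print(n,m.sum(),np.percentile(T[m][:,2],[50,90,99,99.9]))
    for r in range(225,262,3):
        mm=m[r]; 
        if mm.any():
            q=T[r][mm];i=q[:,2].argmax();print(r,np.where(mm)[0][[0,-1]],q[i].round(1))
E
```

```text
w3 25299 [-123.68381351  -51.89890617  -16.62539322  -10.38612765]
234 [230 403] [ 6.8 45.6 -9.3]
237 [221 412] [  5.3 -48.4 -10.5]
240 [219 414] [  3.1 -48.6 -10.4]
243 [216 417] [  1.2  45.6 -10.8]
246 [214 419] [-1.5 45.4 -9.5]
249 [212 421] [ -3.9 -48.8  -9. ]
252 [209 424] [ -5.1 -48.5 -10.8]
255 [207 426] [ -7.1  45.4 -11.1]
258 [205 428] [ -8.1  45.6 -13.4]
261 [203 430] [ -8.9  45.7 -15.9]
w5 22793 [-124.1284708   -50.39245809   19.12423182   19.87420935]
225 [211 393] [  1.6 -74.1  19.5]
228 [211 393] [-0.9 49.8 19.6]
231 [211 392] [ -3.4 -74.   20. ]
234 [212 392] [-5.8 50.2 20. ]
237 [212 391] [ -8.2 -75.9  19.9]
240 [213 390] [-10.6 -74.7  19.9]
243 [214 390] [-13.  -73.3  19.7]
246 [214 389] [-15.5 -78.1  19.8]
249 [216 388] [-18.1  46.5  19.9]
252 [217 387] [-20.5  46.6  19.8]
255 [219 385] [-23.1 -69.7  19.9]
258 [220 383] [-25.   46.6  18.7]
261 [293 340] [  6.6  -1.8 -44.5]
w6 30472 [-118.40900078   13.06048977   16.09231428   19.47645828]
225 [204 397] [  1.4 -74.3  19.9]
228 [204 397] [ -0.8 -74.4  19.6]
231 [204 397] [-3.1 49.1 19.3]
234 [204 398] [ -5.4 -73.9  19. ]
237 [204 397] [-7.4 48.4 18. ]
240 [205 397] [-10.6  48.3  19.9]
243 [206 396] [-12.8 -73.2  19.4]
246 [206 395] [-14.5 -73.6  17.8]
249 [207 395] [-18.1  46.4  19.8]
252 [208 394] [-20.2 -71.6  19.1]
255 [208 393] [-23.   45.2  19.7]
258 [210 392] [-24.9  44.3  18.5]
261 [211 391] [-25.   32.3  14. ]
```

Call:
jog_arm(deltas="0 0 4 0 0; 0 0 8 0 0; 0 0 12 0 0; 0 0 15 0 0; 0 0 17 0 0; 0 0 18.5 0 0; 0 0 19.5 0 0; 0 0 19.5 0 0; 0 0 19.5 0 0; 0 0 19.5 0 0")

```text
clock: 18.95
eef_pos: [573.5, 109.9, 37.8]
eef_rot: [3.142, 0.0, -3.006]
wrist_force: [-0.2, -0.4, 0.4]
finger_gap: 0.4
```

```bash
python3 look.py w7; python3 - <<'E'
from h import *
c=optics.get_calibration("wrist");H=c["hand_eye"];K=c["intrinsics"]
v,u=np.mgrid[0:400,0:640]
d=np.load("w7.npy").astype(float)
P=np.stack([(u-K[0,2])/K[0,0]*d,(v-K[1,2])/K[1,1]*d,d],-1);T=P@H[:3,:3].T+H[:3,3]
for r in range(215,256,2): print(r,T[r,[290,305,317,325,345]][:,2].round(1))
p,_=optics.camera("scene")
cv2.imwrite("pics/s7.png",cv2.resize(p[150:220,330:410,::-1],None,fx=8,fy=8,interpolation=cv2.INTER_CUBIC))
E
```

```text
clock 18.95
eef_pos [573.483 109.866  37.793]
eef_rot [ 3.142  0.    -3.006]
wrist_force [-0.214 -0.371  0.421]
qd [-0.001  0.001  0.     0.002  0.001 -0.001]
joints [ 0.127  0.546  1.566  0.     1.029 -1.579]
finger_gap 0.414
215 [-7.8 -6.1 -6.3 -6.9 -6. ]
217 [-6.7 -6.6 -7.2 -6.7 -6.8]
219 [-7.  -6.9 -6.8 -7.1 -7.4]
221 [-5.9 -7.1 -6.1 -7.6 -6.2]
223 [-6.5 -6.2 -7.3 -5.9 -7.2]
225 [-7.  -7.9 -6.5 -6.8 -6.6]
227 [-8.7 -7.1 -6.7 -5.9 -6.8]
229 [-6.9 -6.5 -5.2 -7.2 -6.6]
231 [-6.8 -7.  -5.9 -7.4 -7.3]
233 [ -7.3  -7.3  -6.8 -12.4  -6.7]
235 [ -7.3 -15.8 -12.6 -14.7  -6.7]
237 [ -6.3 -17.6 -14.5 -17.5  -5.3]
239 [ -7.3 -21.5 -18.5 -22.3  -5.6]
241 [ -7.1 -24.3 -20.2 -24.   -5.9]
243 [ -5.8 -27.5 -23.4 -26.8  -6.9]
245 [ -7.7 -29.4 -26.7 -28.9  -6.7]
247 [ -7.8 -31.1 -29.4 -31.5  -6.3]
249 [ -5.5 -35.2 -31.9 -34.3  -6.2]
251 [ -6.4 -37.  -33.8 -36.7  -7. ]
253 [ -6.3 -40.  -36.6 -39.7  -6.3]
255 [ -7.3 -41.6 -40.1 -43.3  -7.1]
```

View pics/s7.png

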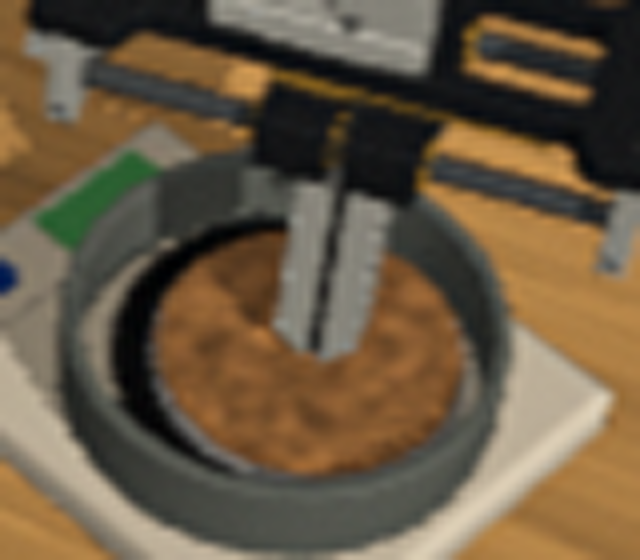

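Call:
jog_arm(deltas="0 0 0.2 0 0; 0 0 0.4 0 0; 0 0 0.6 0 0; 0 0 0.8 0 0; 0 0 1 0 0; 0 0 1.2 0 0; 0 0 1.4 0 0; 0 0 1.5 0 0; 0 0 1.5 0 0; 0 0 1.5 0 0")

```text
clock: 20.3
eef_pos: [573.4, 109.9, 36.2]
eef_rot: [-3.142, -0.0, -3.006]
wrist_force: [0.9, -0.7, 0.2]
finger_gap: 0.5
```

Call:
jog_arm(deltas="0 0 0.1 0 0; 0 0 0.2 0 0; 0 0 0.3 0 0; 0 0 0.4 0 0; 0 0 0.5 0 0; 0 0 0.5 0 0; 0 0 0.5 0 0; 0 0 0.5 0 0; 0 0 0.5 0 0; 0 0 0.5 0 0")

```text
clock: 21.55
eef_pos: [573.4, 109.9, 35.7]
eef_rot: [-3.142, 0.0, -3.006]
wrist_force: [-0.2, 0.5, -0.2]
finger_gap: 0.6
```

```bash
python3 avg.py
```

```text
21.65 [573.42 109.89  35.7 ] [[-0.17, 0.53, -0.22], [0.2, 0.2, 1.1], [0.24, -0.26, 0.4]] [0.09 0.16 0.43]
```

Call:
jog_arm(deltas="0 0 0.1 0 0; 0 0 0.2 0 0; 0 0 0.3 0 0; 0 0 0.4 0 0; 0 0 0.5 0 0; 0 0 0.5 0 0; 0 0 0.5 0 0; 0 0 0.5 0 0; 0 0 0.5 0 0; 0 0 0.5 0 0")

```text
clock: 22.9
eef_pos: [573.5, 109.9, 35.3]
eef_rot: [3.142, 0.0, -3.006]
wrist_force: [-1.5, 0.1, 3.7]
finger_gap: 0.6
```

```bash
python3 avg.py
```

```text
23.0 [573.46 109.89  35.26] [[-1.47, 0.11, 3.66], [-1.4, -0.53, 3.84], [-2.07, -1.14, 4.21]] [-1.65 -0.52  3.9 ]
```

Call:
jog_arm(deltas="0 0 0.07 0 0; 0 0 0.14 0 0; 0 0 0.14 0 0; 0.1 -0.5 0.14 0 0; 0.3 -1.2 0.14 0 0; 0.5 -1.9 0.14 0 0; 0.7 -2.6 0.14 0 0; 0.9 -3.2 0.14 0 0; 1.1 -3.7 0.14 0 0; 1.1 -4 0.14 0 0")

```text
clock: 24.25
eef_pos: [573.0, 105.8, 35.2]
eef_rot: [3.141, 0.001, -3.006]
wrist_force: [0.3, 3.5, 5.2]
finger_gap: 0.4
```

```bash
python3 avg.py;python3 look.py w8; python3 - <<'E'
import cv2
a=cv2.imread("pics/w8.png")
cv2.imwrite("pics/w8c.png",cv2.resize(a[80:300,150:450],None,fx=2.6,fy=2.6,interpolation=cv2.INTER_CUBIC))
E
```

```text
24.35 [573.04 105.79  35.22] [[0.28, 3.52, 5.19], [0.04, 4.2, 5.42], [1.0, 3.45, 4.95]] [0.44 3.72 5.18]
clock 24.35
eef_pos [573.044 105.79   35.221]
eef_rot [ 3.141  0.    -3.006]
wrist_force [1.002 3.448 4.948]
qd [-0.     0.001 -0.001 -0.001 -0.    -0.001]
joints [ 0.12   0.547  1.571  0.     1.023 -1.586]
finger_gap 0.732
```

View pics/w8c.png

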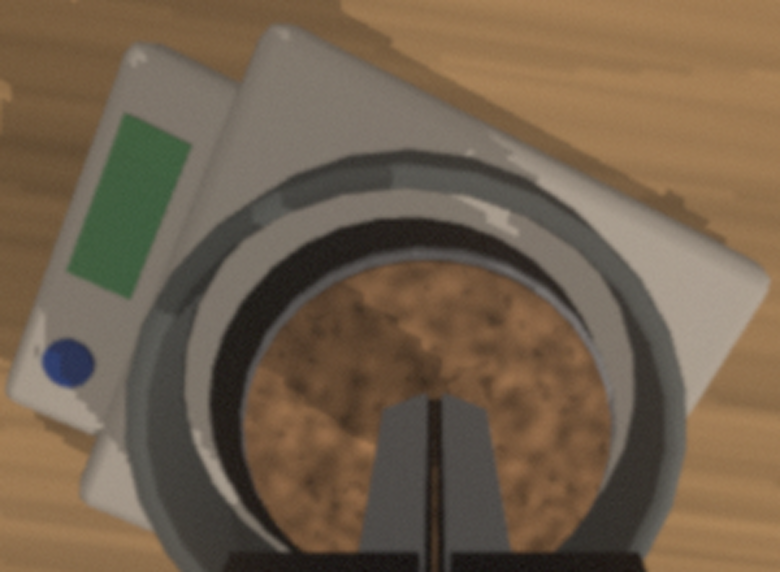

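```bash
cat > p8.py <<'E'
import pickle,sys
from h import *
s=pickle.load(open("w8.pkl","rb"))
f=lambda x,y,z:ray("wrist",150+(x+.5)/2.6-.5,80+(y+.5)/2.6-.5,z,s)
print("ring top edge r68",f(410,150,53)," ring left",f(127,415,53),"right",f(686,415,53))
print("pan top r52",f(405,218,35.5),"pan left",f(210,400,35.5))
print("plate top r48",f(428,248,41.5),"cork left r46",f(243,420,44.5),"right",f(613,420,44.5))
print("tcp",s["eef_pos"])
E
python3 p8.py
```

```text
ring top edge r68 [506.04258288  90.08646804  53.        ]  ring left [576.06845462  31.60955669  53.        ] right [558.33630992 162.33589929  53.        ]
pan top r52 [523.88750101  90.59662065  35.5       ] pan left [577.79132662  46.47848975  35.5       ]
plate top r48 [529.15847978  96.94283058  41.5       ] cork left r46 [577.8588251   57.11385763  44.5       ] right [565.51248809 148.1327451   44.5       ]
tcp [573.0438175  105.78997482  35.22094386]
```

Call:
jog_arm(deltas="0.2 -0.5 0 0 0; 0.6 -1.1 0 0 0; 0.9 -1.7 0 0 0; 1.2 -2.3 0 0 0; 1.5 -2.9 0 0 0; 1.8 -3.5 0 0 0; 2.1 -4 0 0 0; 2.4 -4.4 0 0 0; 2.4 -4.5 0 0 0; 2.4 -4.5 0 0 0")

```text
clock: 25.65
eef_pos: [571.3, 101.0, 35.2]
eef_rot: [3.142, 0.001, -3.006]
wrist_force: [2.2, 2.7, 5.2]
finger_gap: 0.2
```

```bash
python3 look.py w9; python3 - <<'E'
import cv2
a=cv2.imread("pics/w9.png")
cv2.imwrite("pics/w9c.png",cv2.resize(a[80:300,150:450],None,fx=2.6,fy=2.6,interpolation=cv2.INTER_CUBIC))
E
```

```text
clock 25.65
eef_pos [571.299 100.984  35.2  ]
eef_rot [ 3.142e+00  1.000e-03 -3.006e+00]
wrist_force [2.162 2.683 5.249]
qd [ 0.002  0.001  0.001 -0.001  0.001 -0.   ]
joints [ 0.112  0.542  1.579  0.     1.02  -1.594]
finger_gap 0.196
```

View pics/w9c.png

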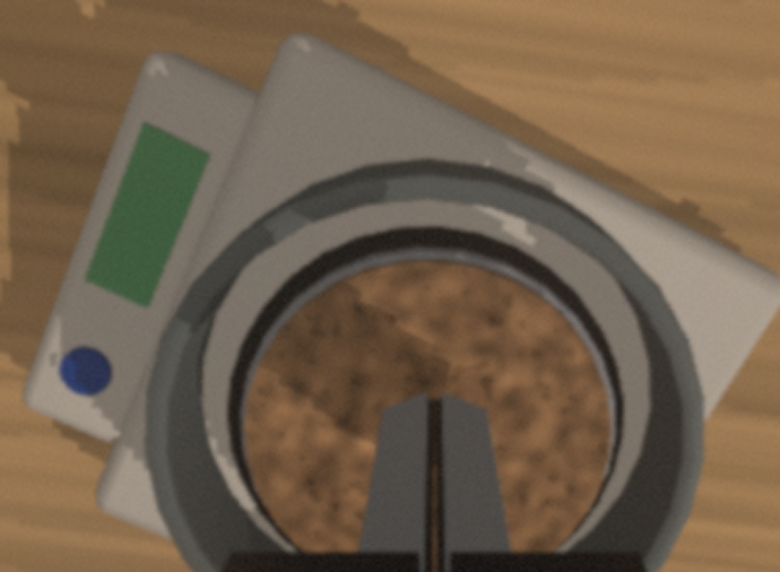

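```bash
python3 - <<'E'
import pickle
from h import *
s=pickle.load(open("w9.pkl","rb"))
f=lambda x,y,z:ray("wrist",150+(x+.5)/2.6-.5,80+(y+.5)/2.6-.5,z,s)
U=np.array([.9908,.135,0]);w=np.array([-.135,.9908,0])
print("ring u",U@f(425,159,53)+68,"w",(w@f(145,415,53)+w@f(705,415,53))/2)
print("pan u",U@f(425,228,35.5)+52,"w",w@f(229,415,35.5)+52,w@f(622,415,35.5)-52)
print("plate u",U@f(428,250,41.5)+48,"cork",U@f(428,259,44.6)+46,"w",(w@f(243,415,44.6)+w@f(613,415,44.6))/2)
E
```

```text
ring u 581.0651525368078 w 19.34750584460987
pan u 583.3610551588929 w 20.120413745581764 18.363942976526076
plate u 583.4764424058179 cork 582.9349107085579 w 19.980667909845387
```

Call:
jog_arm(deltas="0 0 -8 0 0; 0 0 -35 0 0; 0 0 -75 0 0; 8 -40 -80 0 60; 20 -95 -80 0 60; 34 -150 -80 0 60; 47 -205 -80 0 60; 59 -260 -80 0 60; 68 -300 -80 0 60; 72 -318 -80 0 60")

```text
clock: 26.95
eef_pos: [541.8, -225.8, 114.9]
eef_rot: [3.141, -0.001, -3.009]
wrist_force: [-0.3, 0.1, -1.1]
finger_gap: 59.9
```

Call:
jog_arm(deltas="0 0 5 0 60; 0 0 10 0 60; 0 0 20 0 60; 0 0 20 0 60; 0 0 20 0 60; 0 0 20 0 60; 0 0 20 0 60; 0 0 20 0 60; 0 0 20 0 60; 0 0 20 0 60")

```text
clock: 28.2
eef_pos: [542.6, -223.8, 95.1]
eef_rot: [-3.142, 0.0, -3.006]
wrist_force: [0.4, 0.3, -0.7]
finger_gap: 59.7
```

```bash
python3 look.py w10; python3 - <<'E'
from h import *
a=cv2.imread("pics/w10.png")
cv2.imwrite("pics/w10c.png",cv2.resize(a[120:280,200:420],None,fx=3.6,fy=3.6,interpolation=cv2.INTER_CUBIC))
p,_=optics.camera("top")
cv2.imwrite("pics/t10.png",cv2.resize(p[185:260,235:325,::-1],None,fx=8,fy=8,interpolation=cv2.INTER_CUBIC))
E
```

```text
clock 28.2
eef_pos [ 542.619 -223.842   95.088]
eef_rot [-3.142  0.    -3.006]
wrist_force [ 0.439  0.266 -0.657]
qd [ 0.001 -0.    -0.    -0.001  0.001 -0.   ]
joints [-0.454  0.479  1.519 -0.     1.144 -2.16 ]
finger_gap 59.704
```

View pics/w10.png

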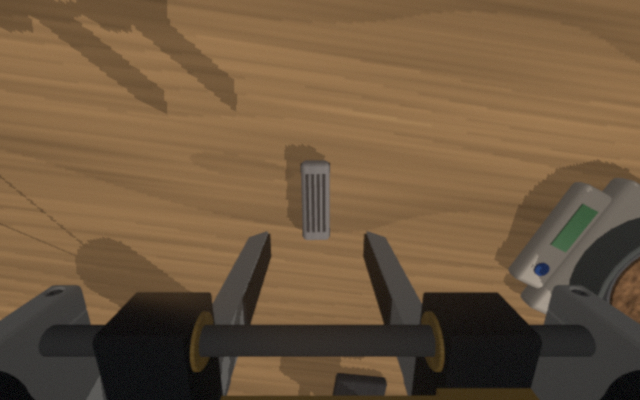

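View pics/w10c.png

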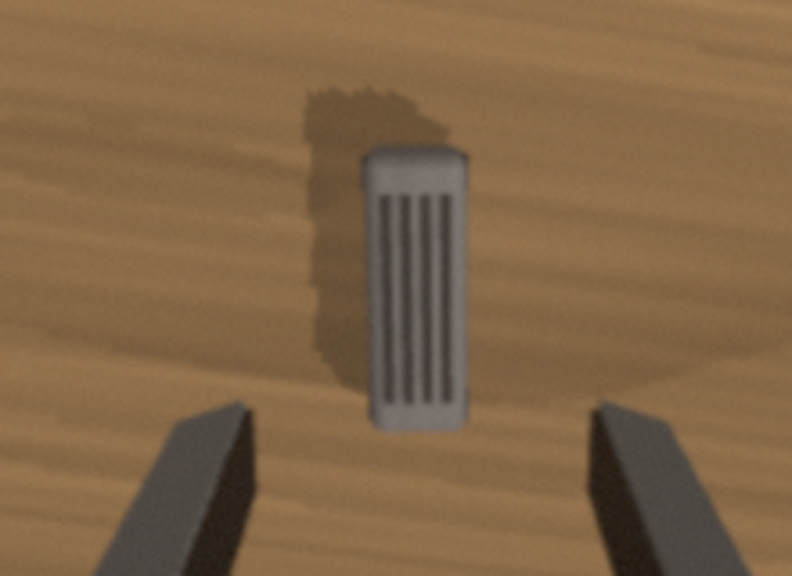

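View pics/t10.png

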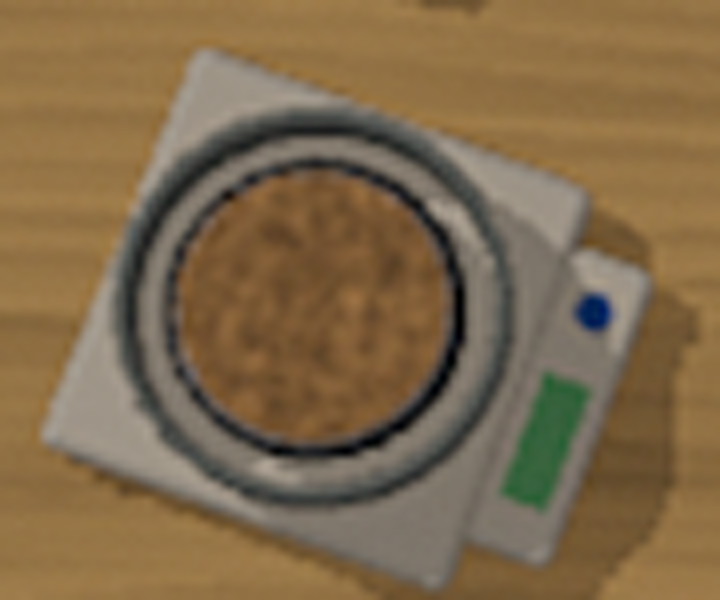

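```bash
python3 - <<'E'
import pickle
from h import *
s=pickle.load(open("w10.pkl","rb"))
f=lambda x,y,z:ray("wrist",200+(x+.5)/3.6-.5,120+(y+.5)/3.6-.5,z,s)
U=np.array([.9908,.135,0]);w=np.array([-.135,.9908,0])
a=f(416,155,17.5);b=f(420,428,17.5);m=(a+b)/2
print(a,b,m,np.linalg.norm(a-b));d=m-s["eef_pos"];print("tx",-U@d,"ty",w@d,"u len dir",U@(b-a),w@(b-a))
c=optics.get_calibration("wrist");H=c["hand_eye"];K=c["intrinsics"]
D=np.load("w10.npy").astype(float)
v,u=np.mgrid[0:400,0:640]
P=np.stack([(u-K[0,2])/K[0,0]*D,(v-K[1,2])/K[1,1]*D,D],-1);T=P@H[:3,:3].T+H[:3,3]
m=(D>0)&(T[...,2]<15)&(abs(T[...,0])<12)&(abs(T[...,1])<60)
for r in range(234,258,3):
    q=T[r][m[r]]
    L=q[q[:,1]<0];Rr=q[q[:,1]>0]
    if len(L) and len(Rr):print(r,L[L[:,2].argmax()].round(1),Rr[Rr[:,2].argmax()].round(1))
mt=(T[...,2]>72)&(T[...,2]<84)&(abs(T[...,1])<30)&(abs(T[...,0])<60)&(D>0)
hz=T[mt];print("mt tool mean",hz.mean(0),np.median(hz[:,2]), mt.sum(),np.percentile(hz[:,:2],[1,99],axis=0));
tb=T[180:220,250:290];print("table tool z",np.median(tb[...,2]))
E
```

```text
[ 505.67104563 -231.66956738   17.5       ] [ 577.92544385 -220.91830926   17.5       ] [ 541.79824474 -226.29393832   17.5       ] 73.0498981017418
tx 1.14446231183637 ty -2.3182148446991353 u len dir 73.04107759832623 0.8980027847769098
234 [  6.9 -32.6  -9.4] [ 6.8 29.5 -9.2]
237 [  6.4 -31.4 -12.9] [  6.1  28.5 -12.3]
240 [  4.8 -31.3 -14. ] [  4.3  28.5 -13. ]
243 [  0.6 -31.6  -9.4] [ 0.6 28.5 -9.5]
246 [ -0.9 -31.5 -10.7] [-1.3 28.5 -9.9]
249 [ -2.9 -31.5 -11. ] [ -2.5  28.3 -11.8]
252 [ -4.7 -31.5 -11.6] [ -4.2  28.3 -12.6]
255 [ -6.6 -31.5 -12.1] [ -6.6  28.4 -12.2]
mt tool mean [ 2.49524695 -3.17820476 77.894419  ] 77.67061927636729 2140 [[-35.99802444 -15.79949446]
 [ 37.16853376   9.29596859]]
table tool z 95.63068071302868
```

Call:
jog_arm(deltas="0.5 -0.6 15 0 60; 1 -1.2 35 0 60; 1 -1.2 60 0 60; 1 -1.2 80 0 60; 1 -1.2 93 0 60; 1 -1.2 99 0 60; 1 -1.2 100 0 60; 1 -1.2 100 0 60; 1 -1.2 100 0 20; 1 -1.2 100 0 15", squeeze=20)

```text
clock: 29.55
eef_pos: [542.0, -225.2, -4.6]
eef_rot: [-3.141, 0.0, -3.006]
wrist_force: [-0.4, 0.3, 0.3]
finger_gap: 44.1
```

```bash
python3 look.py w11
```

```text
clock 29.55
eef_pos [ 541.952 -225.203   -4.595]
eef_rot [-3.141  0.    -3.006]
wrist_force [-0.369  0.299  0.343]
qd [ 0.001  0.003 -0.    -0.    -0.002  0.001]
joints [-0.456  0.614  1.574 -0.     0.953 -2.162]
finger_gap 44.099
```

View pics/w11.png

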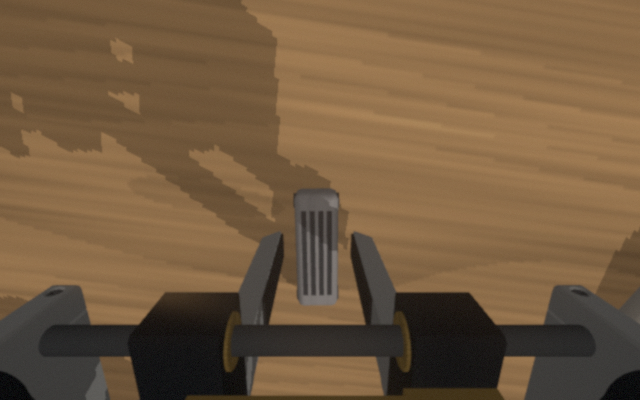

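Call:
jog_arm(deltas="0 0 0 0 15; 0 0 0 0 15; 0 0 0 0 15; 0 0 0 0 15; 0 0 0 0 15; 0 0 -3 0 15; 0 0 -15 0 15; 0 0 -35 0 15; 0 0 -60 0 15; 0 0 -80 0 15", squeeze=20)

```text
clock: 30.85
eef_pos: [542.2, -225.4, 77.7]
eef_rot: [-3.14, 0.002, -3.006]
wrist_force: [0.2, -0.6, -1.5]
finger_gap: 25.8
```

```bash
python3 look.py w12
```

```text
clock 30.85
eef_pos [ 542.201 -225.36    77.66 ]
eef_rot [-3.140e+00  2.000e-03 -3.006e+00]
wrist_force [ 0.21  -0.571 -1.486]
qd [ 0.    -0.202 -0.101 -0.001  0.304  0.001]
joints [-0.456  0.499  1.533 -0.     1.108 -2.162]
finger_gap 25.827
```

View pics/w12.png

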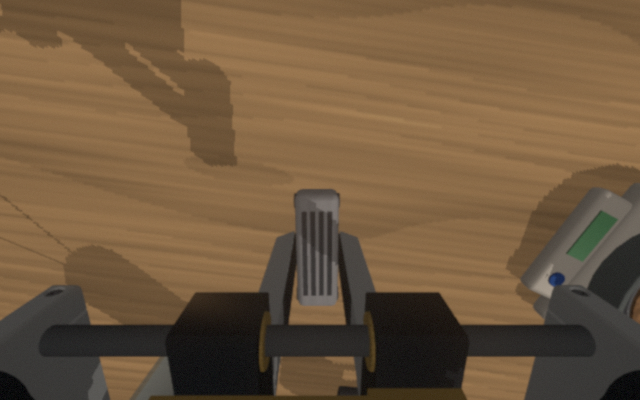

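```bash
python3 - <<'E'
from h import *
c=optics.get_calibration("wrist");H=c["hand_eye"];K=c["intrinsics"]
def tr(u,v,z):
    d=np.linalg.inv(K)@[u,v,1.];d=H[:3,:3]@d;o=H[:3,3];return o+d*(z-o[2])/d[2]
print(tr(316.5,191,-13.9),tr(317.5,303,-13.9),tr(295,247,-13.9),tr(339,247,-13.9))
D=np.load("w12.npy").astype(float)
v,u=np.mgrid[0:400,0:640]
P=np.stack([(u-K[0,2])/K[0,0]*D,(v-K[1,2])/K[1,1]*D,D],-1);T=P@H[:3,:3].T+H[:3,3]
m=(u>296)&(u<338)&(v>180)&(v<310)&(T[...,2]<-8)&(T[...,2]>-30)
print(np.percentile(T[m],[1,50,99],axis=0))
for r in range(195,304,12):print(r,T[r,300:335].mean(0).round(1))
E
```

```text
[ 36.62191239  -1.50171771 -13.9       ] [-41.36269196  -0.88700859 -13.9       ] [ -0.07690011 -15.1296173  -13.9       ] [ -0.08435781  12.70379929 -13.9       ]
[[-36.64387777 -13.46766996 -24.00529297]
 [  4.22068357  -1.21478307 -22.30131756]
 [ 36.78661047  11.10389427 -11.3138621 ]]
195 [ 35.9  -1.2 -20.1]
207 [ 29.3  -1.2 -22.2]
219 [ 22.1  -1.2 -22.8]
231 [ 14.5  -1.2 -22.7]
243 [  6.7  -1.2 -22.6]
255 [ -1.1  -1.2 -22.7]
267 [ -6.6  -1.2 -27.4]
279 [-17.7  -1.2 -22.6]
291 [-26.3  -1.2 -22.6]
303 [-35.5  -1.2 -22. ]
```

Call:
jog_arm(deltas="-5 20 0 0 15; -15 60 0 0 15; -27 110 0 0 15; -39 160 0 0 15; -51 210 0 0 15; -62 258 0 0 15; -71 293 0 0 15; -75 310 0 0 15; -76.6 317.5 0 0 15; -76.6 317.5 0 0 15")

```text
clock: 32.15
eef_pos: [574.8, 99.4, 74.9]
eef_rot: [-3.141, -0.0, -3.007]
wrist_force: [0.1, -0.1, -0.9]
finger_gap: 25.9
```

Call:
jog_arm(deltas="0 0 3 0 15; 0 0 8 0 15; 0 0 13 0 15; 0 0 17 0 15; 0 0 20 0 15; 0 0 22 0 15; 0 0 22 0 15; 0 0 22 0 15; 0 0 22 0 15; 0 0 22 0 15")

```text
clock: 33.4
eef_pos: [574.9, 99.8, 53.1]
eef_rot: [3.142, 0.0, -3.006]
wrist_force: [0.2, 0.3, -1.3]
finger_gap: 25.8
```

```bash
python3 avg.py; python3 look.py w13
```

```text
33.5 [574.91  99.79  53.12] [[0.22, 0.31, -1.32], [-0.29, 0.21, -1.1], [-0.11, 0.15, -1.08]] [-0.06  0.22 -1.17]
clock 33.5
eef_pos [574.913  99.79   53.122]
eef_rot [-3.142  0.    -3.006]
wrist_force [-0.112  0.155 -1.083]
qd [-0.    -0.001  0.002  0.001  0.001 -0.001]
joints [ 0.109  0.524  1.559 -0.     1.059 -1.597]
finger_gap 25.857
```

View pics/w13.png

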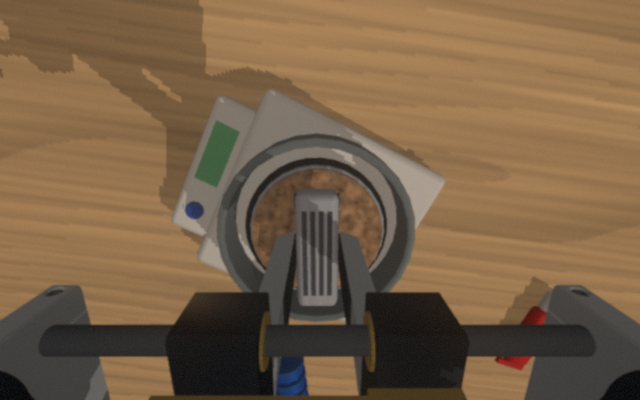

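Call:
jog_arm(deltas="0 0 2 0 15; 0 0 4 0 15; 0 0 6 0 15; 0 0 8 0 15; 0 0 9.5 0 15; 0 0 10.5 0 15; 0 0 11 0 15; 0 0 11 0 15; 0 0 11 0 15; 0 0 11 0 15")

```text
clock: 34.8
eef_pos: [574.9, 99.8, 42.2]
eef_rot: [-3.142, 0.0, -3.006]
wrist_force: [-0.4, -0.7, -0.5]
finger_gap: 25.7
```

Call:
jog_arm(deltas="0 0 0.1 0 15; 0 0 0.2 0 15; 0 0 0.3 0 15; 0 0 0.4 0 15; 0 0 0.5 0 15; 0 0 0.5 0 15; 0 0 0.5 0 15; 0 0 0.5 0 15; 0 0 0.5 0 15; 0 0 0.5 0 15")

```text
clock: 36.05
eef_pos: [574.9, 99.8, 41.6]
eef_rot: [-3.142, 0.0, -3.006]
wrist_force: [0.5, -0.9, -0.8]
finger_gap: 25.7
```

```bash
python3 avg.py
```

```text
36.15 [574.9   99.77  41.56] [[0.54, -0.87, -0.78], [-0.58, 0.27, -1.25], [-0.47, -0.91, -0.42]] [-0.17 -0.5  -0.81]
```

Call:
jog_arm(deltas="0 0 0.1 0 15; 0 0 0.2 0 15; 0 0 0.3 0 15; 0 0 0.4 0 15; 0 0 0.4 0 15; 0 0 0.4 0 15; 0 0 0.4 0 15; 0 0 0.4 0 15; 0 0 0.4 0 15; 0 0 0.4 0 15")

```text
clock: 37.4
eef_pos: [574.9, 99.8, 41.2]
eef_rot: [-3.142, -0.0, -3.006]
wrist_force: [0.3, -0.1, -0.9]
finger_gap: 26.2
```

```bash
python3 avg.py
```

```text
37.5 [574.88  99.77  41.14] [[0.31, -0.11, -0.95], [-0.48, -0.66, -1.77], [0.95, 0.4, -1.06]] [ 0.26 -0.13 -1.26]
```

Call:
jog_arm(deltas="0 0 0.1 0 15; 0 0 0.2 0 15; 0 0 0.3 0 15; 0 0 0.4 0 15; 0 0 0.4 0 15; 0 0 0.4 0 15; 0 0 0.4 0 15; 0 0 0.4 0 15; 0 0 0.4 0 15; 0 0 0.4 0 15")

```text
clock: 38.75
eef_pos: [574.9, 99.8, 40.8]
eef_rot: [-3.142, 0.0, -3.006]
wrist_force: [-0.1, 0.1, -1.1]
finger_gap: 25.8
```

```bash
python3 avg.py
```

```text
38.85 [574.91  99.79  40.76] [[-0.14, 0.08, -1.13], [-0.73, 0.25, -0.81], [-0.49, 0.13, -1.08]] [-0.45  0.15 -1.01]
```

Call:
jog_arm(deltas="0 0 0.1 0 15; 0 0 0.2 0 15; 0 0 0.3 0 15; 0 0 0.4 0 15; 0 0 0.4 0 15; 0 0 0.4 0 15; 0 0 0.4 0 15; 0 0 0.4 0 15; 0 0 0.4 0 15; 0 0 0.4 0 15")

```text
clock: 40.1
eef_pos: [574.9, 99.8, 40.4]
eef_rot: [-3.142, -0.0, -3.006]
wrist_force: [0.4, 0.5, -1.0]
finger_gap: 25.9
```

```bash
python3 avg.py
```

```text
40.2 [574.93  99.77  40.4 ] [[0.41, 0.5, -1.04], [-0.51, -0.33, -1.3], [-0.01, -0.1, -1.3]] [-0.04  0.02 -1.21]
```

Call:
jog_arm(deltas="0 0 0.1 0 15; 0 0 0.2 0 15; 0 0 0.3 0 15; 0 0 0.4 0 15; 0 0 0.4 0 15; 0 0 0.4 0 15; 0 0 0.4 0 15; 0 0 0.4 0 15; 0 0 0.4 0 15; 0 0 0.4 0 15")

```text
clock: 41.45
eef_pos: [574.9, 99.8, 40.0]
eef_rot: [-3.142, -0.0, -3.006]
wrist_force: [-0.3, -0.1, 0.8]
finger_gap: 25.8
```

```bash
python3 avg.py
```

```text
41.55 [574.91  99.78  40.01] [[-0.35, -0.05, 0.81], [-0.33, 0.5, 0.59], [-1.36, 0.11, -0.1]] [-0.68  0.19  0.43]
```

Call:
jog_arm(deltas="0 0 0 0 27; 0 0 0 0 30; 0 0 0 0 36; 0 0 0 0 44; 0 0 0 0 46; 0 0 0 0 46; 0 0 -4 0 46; 0 0 -15 0 46; 0 0 -35 0 46; 0 0 -55 0 46")

```text
clock: 42.8
eef_pos: [575.0, 99.8, 96.4]
eef_rot: [-3.142, 0.001, -3.006]
wrist_force: [-0.2, 0.1, -0.4]
finger_gap: 45.8
```

Call:
jog_arm(deltas="0 0 -20 0 46; 0 0 -50 0 46; 5 -40 -60 0 46; 15 -90 -60 0 46; 30 -145 -60 0 46; 40 -195 -60 0 46; 50 -230 -60 0 46; 55 -250 -60 0 46; 55 -250 -60 0 46; 55 -250 -60 0 46")

```text
clock: 44.05
eef_pos: [554.4, -154.2, 155.1]
eef_rot: [3.141, 0.0, -3.005]
wrist_force: [0.8, 1.1, -0.2]
finger_gap: 46.3
```

```bash
python3 - <<'E'
from h import *
print(manip.read_state()["clock"],manip.read_state()["wrist_force"])
p,_=optics.camera("top");cv2.imwrite("pics/t14f.png",p[:,:,::-1])
cv2.imwrite("pics/t14.png",cv2.resize(p[185:260,235:325,::-1],None,fx=8,fy=8,interpolation=cv2.INTER_CUBIC))
p,_=optics.camera("scene")
cv2.imwrite("pics/s14.png",cv2.resize(p[150:240,310:420,::-1],None,fx=6,fy=6,interpolation=cv2.INTER_CUBIC))
E
```

```text
44.05 [ 0.80098535  1.14341342 -0.23768063]
```

View pics/t14.png

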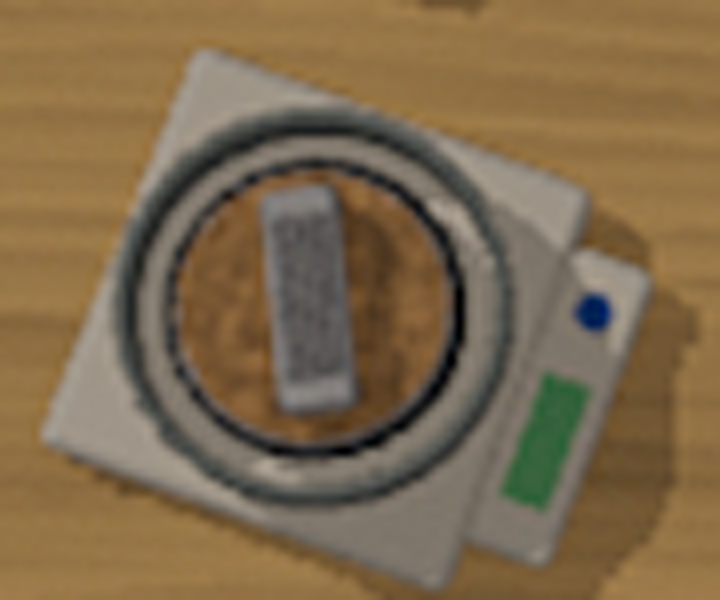

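View pics/s14.png

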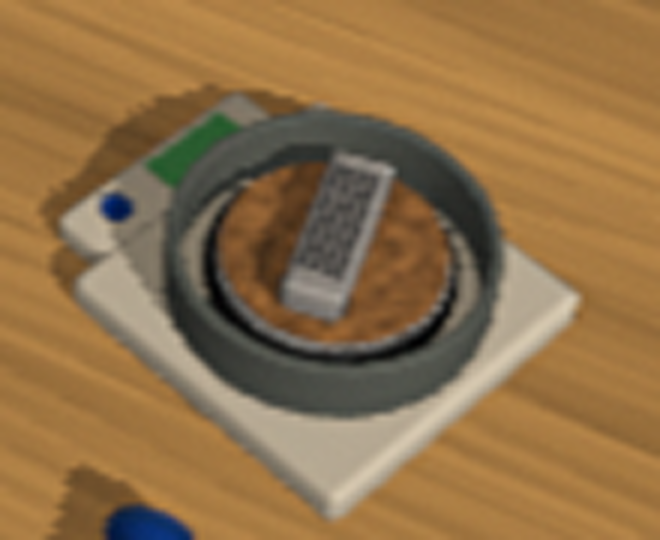

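View pics/t14f.png

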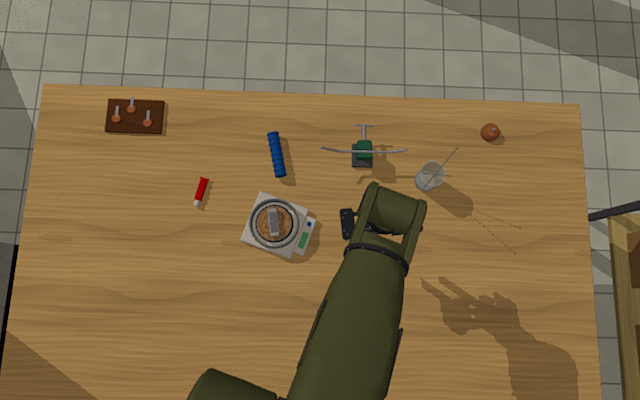

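```bash
python3 -c "
from cell import workorder
print(workorder.sign_off())"
```

```text
the job is handed in; nothing more can be done
None
```

The plate is back in the middle of the pan, the multitool lies flat on it, both are released, and the job was handed in at about 44 s of the 61 s allowed.

- **Plate:** I pressed the closed fingertips on the cork with about 5 N. With the plate's own weight that is about 1 kg on the scale. I slid it about 9 mm in two moves, then lifted off.
- **Multitool:** I gripped it, set it down until I felt light contact (about 1.6 N), opened the fingers and moved the arm clear.

**Last checks:**
- In the last top picture an even black rim of pan shows round the plate. I estimate it is within about 1 mm of centre, against the 4 mm limit.
- The multitool lies wholly inside the cork in both the top and scene pictures.
- The tumbler, grip and tube look unmoved.
- The highest vertical force I read while pressing was about 5.4 N. I only sampled it at the end of each move, so any brief peak in between went unseen.

**What disagreed:**
- **Fingertip position:** `manip.tcp_to_tips` says the tips are 14 mm ahead of the TCP. The wrist depth, the scene camera and the touch on the cork all put them about 9–10 mm behind it. My first slow search for the cork was therefore in free air and cost about 12 s; I used the measured value from then on.
- **Positions:** The measured position was about 3 mm off the one I had worked out from my commands after the first large move. I steered by the measured poses and the pictures.
- **Scene camera:** It was about one pixel off the other two.

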